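# Hang a keyhole bracket behind a push-latch door

### The arm

A 6-joint arm with a two-finger parallel gripper is mounted at the origin on the work surface. World frame = base frame: x ahead of the robot, y to its left, z up, the work surface at z = 0. Lengths are in m, angles in rad, forces in N, time in s.
With the tool pointing down it reaches from about 0.2 to 0.875 m from the base axis. Payload 3.4 kg.
Tool frame: the origin (TCP) lies midway between the tips of the shut fingers; the grasp point (between the pads) lies 19 mm behind it; x points along the fingers, z is the direction in which the jaws open and shut, and the axes are right-handed (so a half turn about x gives the same grasp; the last joint's range is limited). The gripper opens to 94 mm and grips with 3 to 60 N. Pads are 16 mm wide; open, the fingers measure 119 mm over their backs; the gripper's body (75 mm by 177 mm) begins 78 mm behind the grasp point.
Start: joints at [-1.297, 0.276, 1.505, -0, 1.361, -0.121], TCP at [0.221, -0.531, 0.205] pointing down, gripper open.
Joint ranges: [-2.89, 2.89], [-0.75, 2.08], [0.22, 2.7], [-1.18, 4.32], [0.11, 2.71], [-2.7, 2.7]. Speed limits (rad/s): [2.57, 2.57, 3.14, 3.14, 3.14, 3.14].

### API

Orientations are given as a unit quaternion [w, x, y, z].
In Python, from rig import status, viewer, job_done, finder gives the robot as it stands. The module is installed in compiled form; this text tells all that it offers.
- The arm moves only by the shell command python3 -m inch 'ROWS' [FORCE]. ROWS is JSON, a list of rows, each a list of 3 entries, a list of its own where there are three numbers: the turn, a rotation vector about the tool's x, y, z scaled (see below), then the shift along the tool's x, y, z scaled (see below), then the gripper's target within -1 to 1 (fully open at 1, half-way at 0, shut at -1). In form: [[[ax, ay, az], [dx, dy, dz], fingers], ...]. A call has 1 to 5 rows; each row shifts and turns the commanded pose from where the row before left it, along the tool's axes as they then stand; what a row does not reach is not made up. The controller multiplies each number of a shift by 40 mm and each number of a turn by 4 degrees. A row lasts 1/10 s, in which the tool goes at most 50 mm and 8.59 degrees, less where a joint would pass 70% of its speed; a pose out of reach is approached as far as the arm can. A call with a number of a shift or a turn outside -1 to 1 is refused whole. A call with a gripper value outside its range is refused whole. The fingers move at their own pace and stop on an object; FORCE is the grip in N (left out, the last holds). Time passes only in rows, so rows that do not move let the fingers close. It gives the time, the measured TCP pose, the force and the opening at its end, in the units of the state.
- status.observe(): the state, without advancing time (a new reading comes with each control period).
- viewer.snapshot(name): name is "side" or "top"; returns a dict with "frame" (384x512x3 uint8, red, green, blue), "fx", "fy", "cx", "cy" (pixels), "T" (4x4, takes a point from camera to world coordinates). Camera axes: x right, y up, looking along -z (the intrinsics and any distortion apply to the point x, -y, -z); pixel columns grow to the right and rows downward; lengths in m; the calibration is good to about 2 mm. A picture is of the moment at which its call begins. There is no depth.
- job_done(): hands the job in, once; it reports no verdict.
Trained networks look in a picture, given as the dict that the camera call returned (one of the last four; its "shot" number tells which), for a name from the list of things; names that differ only in an ending like _2 or _b are one class to them, and where a whole thing is asked for, a point or a joint stands for the part that bears it (a point fixed in the world has none). Each returns a list of dicts, best first, with "conf" (0 to 1); they miss things now and then, are a little off and sometimes report something else, mostly with a low value. They report only what shows in the picture. A call takes as long as a camera call.
- finder.find_in(picture, thing): "rect" ([left, top, right, bottom] in pixels, round what is visible of it).
The state is a dict: "time": time; "qpos": joint angles; "qd": joint speeds; "effort": joint torques, N m; "position": TCP position; "tool_rot": TCP orientation; "wrist_force": force on the tool from outside, world axes, zero at the start; "wrist_torque": the same for the moment, N m; "gripper_width": opening from 0.0 (shut) to 1.0 (fully open).
Only numpy, scipy, OpenCV 4.12 (cv2) and the standard library are available. Lean on these libraries where they do the work, as an engineer would, in place of code of your own. Each camera call takes 0.05 s, during which the arm holds its last target.

### The job

Press the door on the control box's sloping front inward until its spring catch lets go and it swings wide open. Then hang the bracket with the keyhole slot on the screw inside, grip block outward and below the screw: put the wide part of the keyhole over the screw head, lay the plate flat on the back wall and slide it straight down the slope until the screw is fully home at the end of the narrow slot. Let go, and leave the other plate, the tray and the screwdriver where they are.

Things in the scene. Friction and masses are not known exactly. Their poses are not given: they have to be found in the camera images.
- door (a joint): door angle, rad: 0 shut and latched, negative pressed in (stop -0.13), 2.5 wide open. Bare aluminium door 113 mm (up the slope) x 136 x 4 mm, flush in the grey control box's front, which slopes 35 degrees from level, rising away from the robot. Hinged at its lower edge. Once freed, a damped spring swings it out and down in about 3 s to lie level in front of the box; the catch does not hold again.
- door_edge (a point): point to press: door's outer face, middle of its width, 10 mm below the upper (free) edge, 103 mm from the hinge. While shut, x points up the slope, z straight out. Pressing 5 mm in frees the catch; go 8 to 10 mm (about 4 N). Then draw the finger back clear: the door sweeps a 114 mm radius about the hinge, against the finger with about 3 N.
- screw (a point): foot of the steel screw on the compartment's back wall, parallel to the sloping front and 46 mm behind it. x up the slope, y left along the wall, z out along the screw. Shank 6 mm across; head 14 across, 4 thick, 9 to 13 mm above the wall. The opening spans 60 mm below to 56 mm above the screw along the slope, 70 mm to either side. The box's place and yaw vary.
- plate: the bracket, flat on the bench: aluminium plate 64 x 60 x 4 mm with keyhole and black grip block, about 90 g. Origin on the underside; x goes up the slope when hung, z out of the plate. Plate x -38 to 26, y -30 to 30. Block x -38 to -20, y -6 to 6, top at z 34. Keyhole: wide part 20 across at x -8; slot 9 wide from it towards +x, ending at x 14.5.
- plate_hole (a point): centre of the keyhole's wide part, on the plate's underside (plate x -8 mm); axes as the plate.
- plate_seat (a point): where the screw's axis lies when the shank touches the end of the narrow slot, on the underside (plate x +11.5 mm); axes as the plate. It lies on screw when the bracket is home.
- plain_plate: look-alike bracket, to be left: same plate and grip block (block at its -x end) but only two 9 mm round holes and no keyhole. Origin on the underside. It lies on the other side of the box from the keyhole bracket; which side is which varies.
- tray: black open parts tray 100 x 140 x 35 mm with one divider, origin centre of its underside; to be left.
- driver: screwdriver lying on the bench, grey handle; to be left.

How it is judged:
By the outcome, as a careful person would: the job done as asked, in the order asked, and still so for the second after the job is handed in, with the robot touching nothing.
It also fails if it takes over 58 s, if anything falls off the work surface, if the arm or the gripper's body presses on something with over 40 N, if the wrist force passes 120 N, or if a joint passes its speed limit or range.

## Working session

There is one attempt and no reset: what is moved stays moved. The work goes in short steps, Python scripts to look and compute and a shell command to move; the robot and the scene stay as the last step left them, time stands still between calls to the robot, and variables do not carry over. Pictures are saved under pics/ and viewed, and the job is handed in when it is done.

```bash
mkdir -p pics
cat > h.py <<'E'
import numpy as np, cv2
from rig import status, viewer, job_done, finder
def snap(n,f):
    p=viewer.snapshot(n); cv2.imwrite('pics/'+f,cv2.cvtColor(p['frame'],cv2.COLOR_RGB2BGR)); return p
E
python3 - <<'E'
from h import *
import pickle
s=status.observe(); print(s)
for n in ['side','top']:
    p=snap(n,n+'0.png'); pickle.dump(p,open(n+'0.pkl','wb'))
    print(n,{k:v for k,v in p.items() if k!='frame'})
    for t in ['door','door_edge','plate','plain_plate','plate_hole','tray','driver','screw']:
        try: print(t,[(np.round(r['rect']),round(r['conf'],2)) for r in finder.find_in(p,t)][:3])
        except Exception as e: print(t,e)
print(status.observe()['time'])
E
```

```text
{'time': 0.0, 'qpos': array([-1.29700140e+00,  2.76574085e-01,  1.50610493e+00, -2.21827596e-05,
        1.36073664e+00, -1.21027748e-01]), 'qd': array([-0.00284568,  0.00029905,  0.00138244,  0.00192465, -0.00017405,
        0.00013732]), 'effort': array([-1.32578221e-03, -4.04593813e+01, -2.37233841e+01,  7.00680795e-02,
        3.45302350e-02, -1.16908764e-04]), 'position': array([ 0.22098576, -0.5302138 ,  0.20462794]), 'tool_rot': array([ 0.58786107,  0.39263528,  0.58884945, -0.39180763]), 'wrist_force': array([-0.50519884, -0.09294425,  1.21392715]), 'wrist_torque': array([-0.06003206, -0.04359352, -0.00450022]), 'gripper_width': 0.9972963279024738}
side {'fx': 428.3229729170607, 'fy': 428.3229729170607, 'cx': 255.19997414746882, 'cy': 195.90352372316107, 'T': array([[-0.91535108,  0.19588587, -0.351797  ,  0.04005017],
       [-0.40199969, -0.49446615,  0.77064874,  1.08293218],
       [-0.02299252,  0.84683644,  0.53135618,  0.84490199],
       [ 0.        ,  0.        ,  0.        ,  1.        ]]), 'shot': 1}
door [(array([216., 170., 264., 212.]), 0.88)]
door_edge [(array(
[... 445 characters left out ...]
: array([[ 0.01505088,  0.98724176, -0.15851557,  0.36643758],
       [-0.99988576,  0.01464007, -0.00375904,  0.01135676],
       [-0.0013904 ,  0.15855404,  0.98734932,  1.25544824],
       [ 0.        ,  0.        ,  0.        ,  1.        ]]), 'shot': 2}
door [(array([232., 151., 282., 190.]), 0.9)]
door_edge [(array([231., 152., 278., 196.]), 0.65)]
plate [(array([143., 230., 169., 255.]), 0.63)]
plain_plate [(array([355., 226., 382., 247.]), 0.57)]
plate_hole [(array([144., 228., 170., 254.]), 0.92)]
tray [(array([111., 135., 164., 174.]), 0.94)]
driver [(array([351., 147., 416., 155.]), 0.72), (array([143., 231., 168., 254.]), 0.48)]
screw [(array([222., 142., 288., 201.]), 0.61)]
0.9
```

Run:
```python
import pickle,cv2
a=pickle.load(open('top0.pkl','rb'))['frame'][:,:,::-1]
b=pickle.load(open('side0.pkl','rb'))['frame'][:,:,::-1]
cv2.imwrite('pics/t1.png',cv2.resize(a[120:270,100:430],None,fx=2.4,fy=2.4,interpolation=cv2.INTER_CUBIC))
cv2.imwrite('pics/s1.png',cv2.resize(b[130:310,120:340],None,fx=3,fy=3,interpolation=cv2.INTER_CUBIC))
cv2.imwrite('pics/p1.png',cv2.resize(a[220:265,130:180],None,fx=10,fy=10,interpolation=cv2.INTER_CUBIC))
cv2.imwrite('pics/d1.png',cv2.resize(a[135:210,210:300],None,fx=8,fy=8,interpolation=cv2.INTER_CUBIC))
```

```text
(no output)
```

View pics/t1.png

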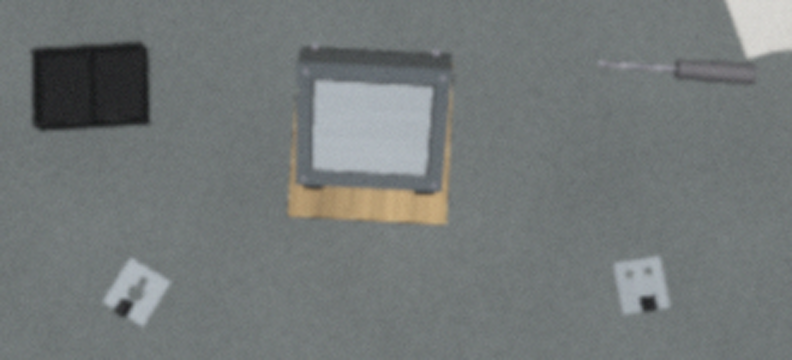

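View pics/s1.png

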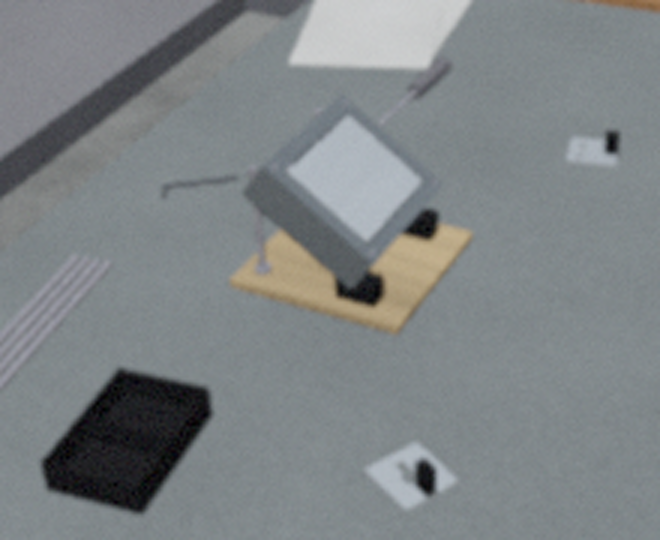

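View pics/p1.png

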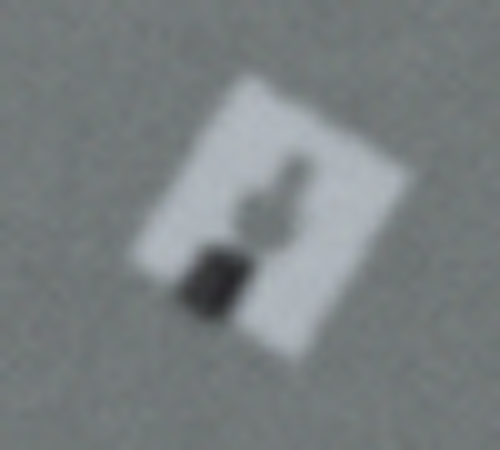

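View pics/d1.png

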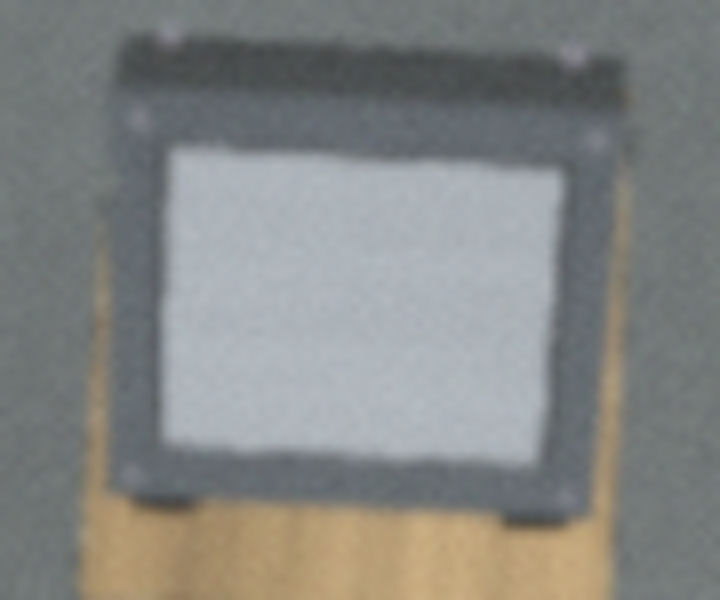

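```bash
cat > fit.py <<'E'
import numpy as np, cv2, pickle
from scipy.optimize import minimize
from scipy.spatial.transform import Rotation as R
def proj(p,X):
    T=p['T']; c=(np.asarray(X)-T[:3,3])@T[:3,:3]
    return np.c_[p['cx']+p['fx']*c[:,0]/-c[:,2], p['cy']-p['fy']*c[:,1]/-c[:,2]]
S=8
def mask(polys,x0,y0,w,h):
    m=np.zeros((h*S,w*S),np.uint8)
    for q,v in polys:
        u=((q-[x0,y0]+.5)*S-.5)
        cv2.fillPoly(m,[np.round(u*16).astype(np.int32)],int(v),shift=4)
    m=cv2.resize(m.astype(np.float32),(w,h),interpolation=cv2.INTER_AREA)
    return cv2.GaussianBlur(m,(0,0),1.0)
circ=lambda cx,cy,r:np.array([[cx+r*np.cos(a),cy+r*np.sin(a),4e-3] for a in np.linspace(0,6.28,40)])
def plate_polys(p,t,Rm):
    W=lambda L:proj(p,np.asarray(L)@Rm.T+t)
    out=[(W([[-.038,-.03,.004],[.026,-.03,.004],[.026,.03,.004],[-.038,.03,.004]]),200)]
    out.append((W(circ(-.008,0,.01)),100)); out.append((W([[-.008,-.0045,.004],[.010,-.0045,.004],[.0135,-.003,.004],[.0145,0,.004],[.0135,.003,.004],[.010,.0045,.004],[-.008,.0045,.004]]),100))
    B=[[x,y,z] for x in(-.038,-.02) for y in(-.006,.006) for z in(.004,.034)]
    out.append((cv2.convexHull(W(B).astype(np.float32))[:,0],20)); return out
def door_polys(p,t,Rm): # t = door outer face centre; x up slope
    W=lambda L:proj(p,np.asarray(L)@Rm.T+t)
    a,b=.0565,.068
    return [(W([[-a-.012,-b-.012,0],[a+.012,-b-.012,0],[a+.012,b+.012,0],[-a-.012,b+.012,0]]),60),(W([[-a,-b,0],[a,-b,0],[a,b,0],[-a,b,0]]),200)]
def cost(p,polys,ext=4,bg=110):
    a=np.vstack([q for q,v in polys]); 
    x0,y0=np.floor(a.min(0)).astype(int)-ext; x1,y1=np.ceil(a.max(0)).astype(int)+ext
    return (x0,y0,x1-x0,y1-y0)
def sse(p,polys,box,bg):
    m=mask([(np.array([[-1e3,-1e3],[2e3,-1e3],[2e3,2e3],[-1e3,2e3]]),bg)]+polys,*box)
    x,y,w,h=box; g=p['frame'][y:y+h,x:x+w].astype(np.float32).mean(2)
    wt=np.ones_like(g)
    return m,g
def slope(yaw): # x up slope (rising away), z out
    return (R.from_euler('z',yaw)*R.from_euler('y',-np.radians(35))).as_matrix()
def Rplate(yaw): return R.from_euler('z',yaw).as_matrix()
E
python3 - <<'E'
from fit import *
P=[pickle.load(open(n+'0.pkl','rb')) for n in('side','top')]
def run(ps,polyf,pose,x0,steps,bg,crop=None):
    boxes=[cost(p,polyf(p,*pose(x0)),3) for p in ps]
    if crop is not None: boxes=[cost(p,polyf(p,*pose(x0))[-1:],crop) for p in ps]
    def f(x):
        s=0
        for p,b in zip(ps,boxes):
            m,g=sse(p,polyf(p,*pose(x)),b,bg)
            lv=np.c_[m.ravel(),np.ones(m.size)]; c=np.linalg.lstsq(lv,g.ravel(),rcond=None)[0]
            s+=((lv@c-g.ravel())**2).mean()
        return s
    x=np.array(x0)
    for k in range(3):
        sim=np.vstack([x]+[x+np.eye(len(x))[i]*steps[i] for i in range(len(x))])
        r=minimize(f,x,method='Nelder-Mead',options=dict(initial_simplex=sim,maxiter=600,xatol=1e-5,fatol=1e-3)); x=r.x; steps=np.array(steps)/2
    return r.x,r.fun
# ray to z
def ray(p,u,v,z):
    d=p['T'][:3,:3]@np.array([(u-p['cx'])/p['fx'],-(v-p['cy'])/p['fy'],-1]); o=p['T'][:3,3]; return o+d*(z-o[2])/d[2]
pl0=ray(P[1],157,242,.004); print('plate0',pl0)
for nm,ps in(('side',P[:1]),('top',P[1:]),('both',P)):
    x,f=run(ps,plate_polys,lambda x:(np.array([x[0],x[1],0]),Rplate(x[2])),[pl0[0],pl0[1],-0.55],[.006,.006,.2],110); print('plate',nm,x.round(4),f)
d0=ray(P[1],255,173,.17); print(d0)
for nm,ps in(('both',P),('top',P[1:]),('side',P[:1])):
    x,f=run(ps,door_polys,lambda x:(x[:3],slope(x[3])),[d0[0],d0[1],.17,-.05],[.01,.01,.01,.1],80,3); print('door',nm,x.round(4),f)
E
```

```text
plate0 [0.39869359 0.29812772 0.004     ]
plate side [ 0.4066  0.2951 -0.5372] 95.65841532445083
plate top [ 0.4063  0.297  -0.5105] 9.515085082503397
plate both [ 0.4068  0.2961 -0.5221] 114.77705180733919
[0.58094569 0.00780717 0.17      ]
door both [ 0.5899  0.0094  0.12   -0.0491] 191.45754294254937
door top [ 0.5917  0.0097  0.1114 -0.0441] 26.20502795585074
door side [ 0.5741  0.0375  0.1392 -0.0156] 164.6710340916433
```

```bash
python3 - <<'E'
from fit import *
out=[]
for n in('side','top'):
    p=pickle.load(open(n+'0.pkl','rb'))
    f=p['frame'][:,:,::-1]; k=8
    def draw(polys,box):
        x0,y0,x1,y1=box; im=cv2.resize(f[y0:y1,x0:x1],None,fx=k,fy=k,interpolation=cv2.INTER_CUBIC)
        for q,v in polys: cv2.polylines(im,[np.round(((q-[x0,y0]+.5)*k-.5)*16).astype(int)],True,(0,0,255),1,shift=4)
        return im
    b=(230,268,280,306) if n=='side' else (130,222,180,260)
    a=draw(plate_polys(p,np.array([.4063,.2965,0]),Rplate(-.515)),b)
    d=(195,155,275,225) if n=='side' else (210,140,290,210)
    c=draw(door_polys(p,np.array([.5899,.0094,.12]),slope(-.049)),d)
    cv2.imwrite(f'pics/op_{n}.png',a); cv2.imwrite(f'pics/od_{n}.png',c)
E
cat > m.py <<'E'
import cv2,numpy as np,sys
ims=[cv2.imread(a) for a in sys.argv[2:]]
h=max(i.shape[0] for i in ims); r=np.hstack([cv2.copyMakeBorder(i,0,h-i.shape[0],0,0,0) for i in ims]); s=min(1,800/r.shape[1],600/r.shape[0]); cv2.imwrite(sys.argv[1],cv2.resize(r,None,fx=s,fy=s))
E
python3 m.py pics/m1.png pics/op_side.png pics/op_top.png; python3 m.py pics/m2.png pics/od_side.png pics/od_top.png
```

```text
(no output)
```

View pics/m1.png

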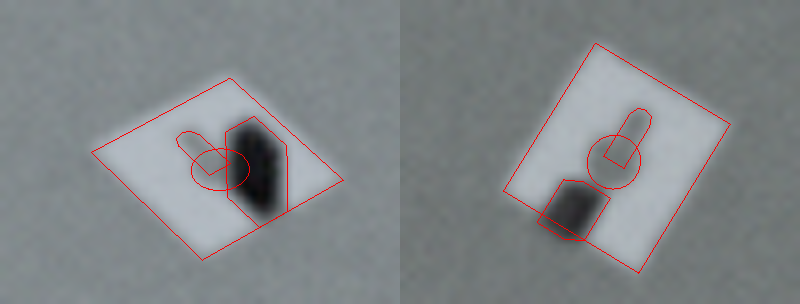

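View pics/m2.png

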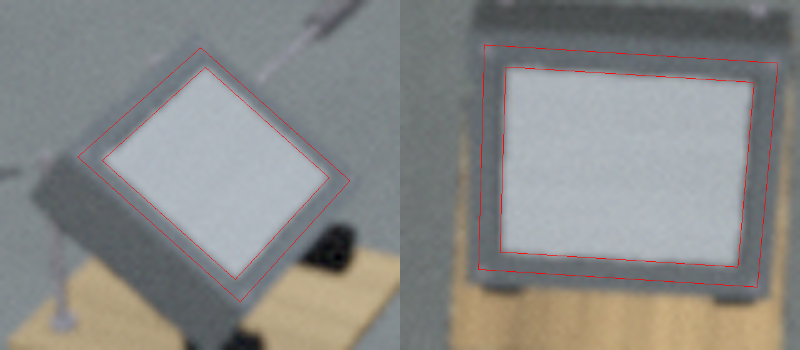

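```bash
cat > go.py <<'E'
import numpy as np, sys
from rig import status
from scipy.spatial.transform import Rotation as R
from fit import slope, Rplate
BOX=dict(c=np.array([.590,.0094,.120]),yaw=-.049)
PL=dict(t=np.array([.4065,.2965,0]),yaw=-.518)
Rb=slope(BOX['yaw'])
def toolR(F,s): # tool for frame F: x=-F.z, z=s*F.y
    x=-F[:,2]; z=s*F[:,1]; return np.c_[x,np.cross(z,x),z]
def cur():
    s=status.observe(); q=s['tool_rot']; return s,s['position'],R.from_quat(q[[1,2,3,0]])
def plan(pt,Rt,n,p=None,r=None):
    s,p0,r0=cur()
    if p is None:p,r=p0,r0
    Rt=R.from_matrix(Rt); w=(r.inv()*Rt).as_rotvec()
    print('t',round(s['time'],2),'pos',p.round(4),'dist mm',round(1e3*np.linalg.norm(pt-p),1),'ang',np.degrees(np.linalg.norm(w)).round(1))
    rows=[]
    for i in range(n):
        ri=r*R.from_rotvec(w*i/n); d=ri.inv().apply((pt-p)/n)/.04
        rows.append([(np.degrees(w)/n/4).round(2).tolist(),d.round(2).tolist()])
    for x in rows: print(x)
E
python3 - <<'E'
from go import *
s,p,r=cur(); print(r.as_matrix().round(3))
edge=BOX['c']+.0465*Rb[:,0]; print('edge',edge)
for sg in(1,-1):
    T=R.from_matrix(toolR(Rb,sg)); print(sg,np.degrees((r.inv()*T).as_rotvec()).round(1))
plan(edge+.08*Rb[:,2],toolR(Rb,1),20)
plan(edge+.08*Rb[:,2],toolR(Rb,-1),20)
E
```

```text
[[ 0.     0.923  0.385]
 [-0.     0.385 -0.923]
 [-1.    -0.     0.   ]]
edge [0.62804485 0.00753431 0.1466713 ]
1 [-148.2  -46.7  -10.5]
-1 [24.6 -7.8 34.4]
t 0.9 pos [ 0.2212 -0.5308  0.2055] dist mm 650.1 ang 155.8
[[-1.85, -0.58, -0.13], [-0.01, 0.68, -0.45]]
[[-1.85, -0.58, -0.13], [-0.03, 0.73, -0.36]]
[[-1.85, -0.58, -0.13], [-0.05, 0.77, -0.26]]
[[-1.85, -0.58, -0.13], [-0.07, 0.79, -0.16]]
[[-1.85, -0.58, -0.13], [-0.08, 0.81, -0.05]]
[[-1.85, -0.58, -0.13], [-0.09, 0.81, 0.06]]
[[-1.85, -0.58, -0.13], [-0.09, 0.79, 0.17]]
[[-1.85, -0.58, -0.13], [-0.09, 0.76, 0.27]]
[[-1.85, -0.58, -0.13], [-0.08, 0.72, 0.37]]
[[-1.85, -0.58, -0.13], [-0.07, 0.67, 0.46]]
[[-1.85, -0.58, -0.13], [-0.05, 0.6, 0.55]]
[[-1.85, -0.58, -0.13], [-0.04, 0.52, 0.62]]
[[-1.85, -0.58, -0.13], [-0.01, 0.44, 0.68]]
[[-1.85, -0.58, -0.13], [0.01, 0.35, 0.73]]
[[-1.85, -0.58, -0.13], [0.04, 0.25, 0.77]]
[[-1.85, -0.58, -0.13], [0.07, 0.15, 0.8]]
[[-1.85, -0.58, -0.13], [0.1, 0.05, 0.81]]
[[-1.85, -0.58, -0.13], [0.13, -0.06, 0.8]]
[[-1.85, -0.58, -0.13], [0.17, -0.16, 0.78]]
[[-1.85, -0.58, -0.13], [0.2, 
[... 209 characters left out ...]
0.1, 0.43], [0.04, 0.64, -0.49]]
[[0.31, -0.1, 0.43], [0.06, 0.63, -0.51]]
[[0.31, -0.1, 0.43], [0.07, 0.62, -0.52]]
[[0.31, -0.1, 0.43], [0.09, 0.61, -0.53]]
[[0.31, -0.1, 0.43], [0.1, 0.59, -0.55]]
[[0.31, -0.1, 0.43], [0.12, 0.58, -0.56]]
[[0.31, -0.1, 0.43], [0.13, 0.56, -0.57]]
[[0.31, -0.1, 0.43], [0.14, 0.54, -0.59]]
[[0.31, -0.1, 0.43], [0.15, 0.53, -0.6]]
[[0.31, -0.1, 0.43], [0.16, 0.51, -0.61]]
[[0.31, -0.1, 0.43], [0.18, 0.49, -0.62]]
[[0.31, -0.1, 0.43], [0.19, 0.47, -0.64]]
[[0.31, -0.1, 0.43], [0.2, 0.45, -0.65]]
[[0.31, -0.1, 0.43], [0.2, 0.43, -0.66]]
[[0.31, -0.1, 0.43], [0.21, 0.41, -0.67]]
[[0.31, -0.1, 0.43], [0.22, 0.39, -0.68]]
[[0.31, -0.1, 0.43], [0.23, 0.37, -0.69]]
```

```bash
python3 -m inch '[[[0.31,-0.1,0.43],[-0.1,0.68,-0.45],-1],[[0.31,-0.1,0.43],[-0.05,0.67,-0.46],-1],[[0.31,-0.1,0.43],[0.03,0.66,-0.48],-1],[[0.31,-0.1,0.43],[0.04,0.64,-0.49],-1],[[0.31,-0.1,0.43],[0.06,0.63,-0.51],-1]]' 20
python3 -m inch '[[[0.31,-0.1,0.43],[0.07,0.62,-0.52],-1],[[0.31,-0.1,0.43],[0.09,0.61,-0.53],-1],[[0.31,-0.1,0.43],[0.1,0.59,-0.55],-1],[[0.31,-0.1,0.43],[0.12,0.58,-0.56],-1],[[0.31,-0.1,0.43],[0.13,0.56,-0.57],-1]]'
python3 - <<'E'
from go import *
edge=BOX['c']+.0465*Rb[:,0]
plan(edge+.06*Rb[:,2],toolR(Rb,-1),10)
E
```

```text
time: 1.4
position: [0.3122, -0.3948, 0.2131]
tool_rot: [0.604, 0.46, 0.524, -0.385]
wrist_force: [-0.4, 0.4, 0.3]
gripper_width: 0.61
time: 1.9
position: [0.403, -0.26, 0.2146]
tool_rot: [0.615, 0.523, 0.456, -0.374]
wrist_force: [-0.6, -0.9, -0.7]
gripper_width: 0.185
t 1.9 pos [ 0.403  -0.26    0.2146] dist mm 330.4 ang 21.3
[[0.31, -0.09, 0.43], [0.2, 0.55, -0.58]]
[[0.31, -0.09, 0.43], [0.21, 0.53, -0.6]]
[[0.31, -0.09, 0.43], [0.22, 0.51, -0.61]]
[[0.31, -0.09, 0.43], [0.24, 0.49, -0.62]]
[[0.31, -0.09, 0.43], [0.25, 0.47, -0.63]]
[[0.31, -0.09, 0.43], [0.26, 0.45, -0.64]]
[[0.31, -0.09, 0.43], [0.26, 0.43, -0.66]]
[[0.31, -0.09, 0.43], [0.27, 0.4, -0.67]]
[[0.31, -0.09, 0.43], [0.28, 0.38, -0.68]]
[[0.31, -0.09, 0.43], [0.29, 0.36, -0.69]]
```

```bash
python3 -m inch '[[[0.31,-0.09,0.43],[0.2,0.55,-0.58],-1],[[0.31,-0.09,0.43],[0.21,0.53,-0.6],-1],[[0.31,-0.09,0.43],[0.22,0.51,-0.61],-1],[[0.31,-0.09,0.43],[0.24,0.49,-0.62],-1],[[0.31,-0.09,0.43],[0.25,0.47,-0.63],-1]]'
python3 -m inch '[[[0.31,-0.09,0.43],[0.26,0.45,-0.64],-1],[[0.31,-0.09,0.43],[0.26,0.43,-0.66],-1],[[0.31,-0.09,0.43],[0.27,0.4,-0.67],-1],[[0.31,-0.09,0.43],[0.28,0.38,-0.68],-1],[[0.31,-0.09,0.43],[0.29,0.36,-0.69],-1]]'
python3 -m inch '[[[0,0,0],[0,0,0],-1]]'
python3 - <<'E'
from go import *
edge=BOX['c']+.0465*Rb[:,0]
plan(edge+.005*Rb[:,2],toolR(Rb,-1),4)
E
```

```text
time: 2.4
position: [0.4983, -0.1256, 0.2053]
tool_rot: [0.619, 0.583, 0.385, -0.359]
wrist_force: [0.2, 0.2, 0.4]
gripper_width: 0.001
time: 2.9
position: [0.5937, 0.0098, 0.1961]
tool_rot: [0.618, 0.637, 0.311, -0.341]
wrist_force: [-0.5, -0.9, -0.0]
gripper_width: 0.004
time: 3.0
position: [0.5934, 0.0118, 0.195]
tool_rot: [0.619, 0.635, 0.313, -0.34]
wrist_force: [-0.7, -0.4, 0.3]
gripper_width: 0.01
t 3.0 pos [0.5934 0.0118 0.195 ] dist mm 54.6 ang 0.3
[[0.01, -0.02, 0.0], [0.34, 0.01, 0.02]]
[[0.01, -0.02, 0.0], [0.34, 0.01, 0.02]]
[[0.01, -0.02, 0.0], [0.34, 0.01, 0.02]]
[[0.01, -0.02, 0.0], [0.34, 0.01, 0.02]]
```

```bash
python3 -m inch '[[[0,0,0],[0.34,0.01,0.02],-1],[[0,0,0],[0.34,0.01,0.02],-1],[[0,0,0],[0.34,0.01,0.02],-1],[[0,0,0],[0.25,0.01,0.02],-1]]'
for i in 1 ; do python3 -m inch '[[[0,0,0],[0.05,0,0],-1],[[0,0,0],[0.05,0,0],-1]]'; done
python3 -m inch '[[[0,0,0],[0.07,0,0],-1],[[0,0,0],[0,0,0],-1]]'
```

```text
time: 3.4
position: [0.6236, 0.0024, 0.1533]
tool_rot: [0.617, 0.636, 0.311, -0.343]
wrist_force: [-0.4, -0.5, -0.2]
gripper_width: 0.005
time: 3.6
position: [0.6257, 0.003, 0.1511]
tool_rot: [0.617, 0.636, 0.311, -0.342]
wrist_force: [0.4, 0.2, -0.0]
gripper_width: 0.007
time: 3.8
position: [0.6273, 0.0036, 0.1495]
tool_rot: [0.618, 0.636, 0.311, -0.342]
wrist_force: [0.2, -0.2, 1.1]
gripper_width: 0.006
```

```bash
python3 -m inch '[[[0,0,0],[0.1,0,-0.08],-1],[[0,0,0],[0,0,0],-1]]'
python3 -m inch '[[[0,0,0],[0.08,0,0],-1],[[0,0,0],[0,0,0],-1]]'
```

```text
time: 4.0
position: [0.6302, 0.0069, 0.1467]
tool_rot: [0.618, 0.636, 0.311, -0.341]
wrist_force: [-1.0, -2.0, 1.7]
gripper_width: 0.004
time: 4.2
position: [0.632, 0.0068, 0.1439]
tool_rot: [0.618, 0.636, 0.311, -0.341]
wrist_force: [-1.3, -0.8, 2.8]
gripper_width: 0.004
```

```bash
python3 -m inch '[[[0,0,0],[0.08,0,0],-1],[[0,0,0],[0.06,0,0],-1],[[0,0,0],[0,0,0],-1]]'
```

```text
time: 4.5
position: [0.635, 0.0066, 0.1387]
tool_rot: [0.618, 0.636, 0.311, -0.342]
wrist_force: [0.1, 0.2, 2.2]
gripper_width: 0.002
```

```bash
python3 -m inch '[[[0,0,0],[-1,0,0],-1],[[0,0,0],[-1,0,0],-1],[[0,0,0],[-1,0,0],-1],[[0,0,0],[-1,0,0],0],[[0,0,0],[-0.2,0,0],0]]'
python3 - <<'E'
from go import *
s,p,r=cur()
Rp=Rplate(PL['yaw']); B=PL['t']+Rp@[-.029,0,.008]; print('block',B)
plan(B+[0,0,.15],toolR(Rp,-1),15)
E
```

```text
time: 5.0
position: [0.5385, 0.0109, 0.2811]
tool_rot: [0.619, 0.637, 0.309, -0.34]
wrist_force: [-0.2, -0.4, 0.7]
gripper_width: 0.135
block [0.38130448 0.31085916 0.008     ]
t 5.0 pos [0.5385 0.0109 0.2811] dist mm 360.3 ang 44.1
[[0.43, -0.14, -0.58], [0.0, -0.35, -0.49]]
[[0.43, -0.14, -0.58], [0.01, -0.37, -0.47]]
[[0.43, -0.14, -0.58], [0.02, -0.38, -0.46]]
[[0.43, -0.14, -0.58], [0.03, -0.39, -0.45]]
[[0.43, -0.14, -0.58], [0.05, -0.41, -0.44]]
[[0.43, -0.14, -0.58], [0.06, -0.42, -0.43]]
[[0.43, -0.14, -0.58], [0.07, -0.43, -0.42]]
[[0.43, -0.14, -0.58], [0.08, -0.44, -0.4]]
[[0.43, -0.14, -0.58], [0.1, -0.44, -0.39]]
[[0.43, -0.14, -0.58], [0.11, -0.45, -0.38]]
[[0.43, -0.14, -0.58], [0.13, -0.46, -0.37]]
[[0.43, -0.14, -0.58], [0.14, -0.46, -0.35]]
[[0.43, -0.14, -0.58], [0.16, -0.47, -0.34]]
[[0.43, -0.14, -0.58], [0.17, -0.47, -0.33]]
[[0.43, -0.14, -0.58], [0.19, -0.47, -0.32]]
```

Run:
```python
from go import *
from h import *
snap('top','t2.png')
```

```text
(no output)
```

View pics/t2.png

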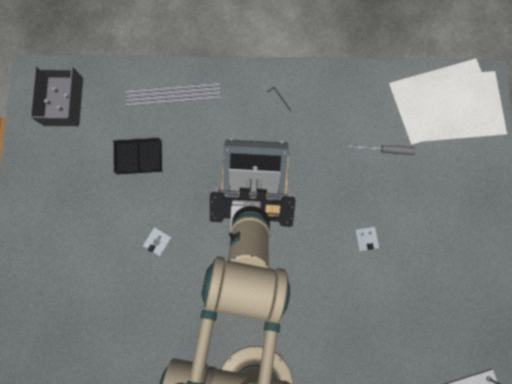

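```bash
python3 -m inch '[[[0.43,-0.14,-0.58],[0,-0.35,-0.49],0],[[0.43,-0.14,-0.58],[0.01,-0.37,-0.47],0],[[0.43,-0.14,-0.58],[0.02,-0.38,-0.46],0],[[0.43,-0.14,-0.58],[0.03,-0.39,-0.45],0],[[0.43,-0.14,-0.58],[0.05,-0.41,-0.44],0]]'
python3 -m inch '[[[0.43,-0.14,-0.58],[0.06,-0.42,-0.43],0],[[0.43,-0.14,-0.58],[0.07,-0.43,-0.42],0],[[0.43,-0.14,-0.58],[0.08,-0.44,-0.4],0],[[0.43,-0.14,-0.58],[0.1,-0.44,-0.39],0],[[0.43,-0.14,-0.58],[0.11,-0.45,-0.38],0]]'
python3 -m inch '[[[0.43,-0.14,-0.58],[0.13,-0.46,-0.37],0],[[0.43,-0.14,-0.58],[0.14,-0.46,-0.35],0],[[0.43,-0.14,-0.58],[0.16,-0.47,-0.34],0],[[0.43,-0.14,-0.58],[0.17,-0.47,-0.33],0],[[0.43,-0.14,-0.58],[0.19,-0.47,-0.32],0]]'
python3 -m inch '[[[0,0,0],[0,0,0],0]]'
python3 - <<'E'
from go import *
import pickle
from h import *
Rp=Rplate(PL['yaw']); B=PL['t']+Rp@[-.029,0,.008]
p=snap('top','t3.png'); pickle.dump(p,open('top1.pkl','wb'))
p=snap('side','s3.png'); pickle.dump(p,open('side1.pkl','wb'))
plan(B+[0,0,.05],toolR(Rp,-1),4)
E
python3 m.py pics/m3.png pics/t3.png pics/s3.png
```

```text
time: 5.55
position: [0.4848, 0.1115, 0.2336]
tool_rot: [0.537, 0.636, 0.333, -0.442]
wrist_force: [-0.4, 0.1, -0.3]
gripper_width: 0.501
time: 6.05
position: [0.4317, 0.2115, 0.193]
tool_rot: [0.449, 0.627, 0.349, -0.533]
wrist_force: [-0.2, -0.9, -0.1]
gripper_width: 0.498
time: 6.55
position: [0.3789, 0.3112, 0.1525]
tool_rot: [-0.353, -0.607, -0.358, 0.615]
wrist_force: [0.4, -0.2, -0.0]
gripper_width: 0.503
time: 6.65
position: [0.3789, 0.3113, 0.1518]
tool_rot: [-0.354, -0.606, -0.358, 0.615]
wrist_force: [0.2, -0.3, 0.0]
gripper_width: 0.493
t 6.75 pos [0.3796 0.3099 0.1534] dist mm 95.4 ang 0.7
[[0.01, 0.02, 0.03], [0.6, 0.01, -0.01]]
[[0.01, 0.02, 0.03], [0.6, 0.01, -0.01]]
[[0.01, 0.02, 0.03], [0.6, 0.01, -0.01]]
[[0.01, 0.02, 0.03], [0.6, 0.01, -0.01]]
```

View pics/m3.png

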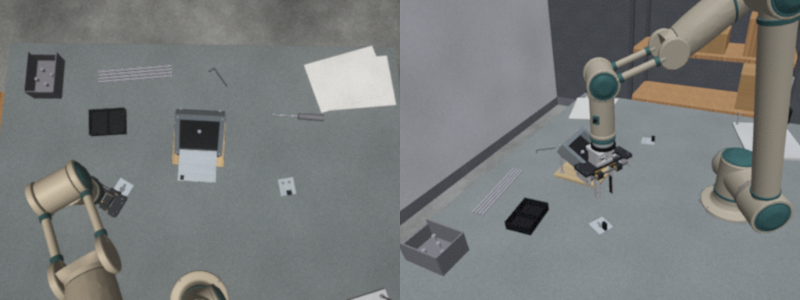

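```bash
python3 - <<'E'
from go import *
from fit import *
p=pickle.load(open('top1.pkl','rb'))
sc=BOX['c']+.002*Rb[:,0]-.046*Rb[:,2]; print('screw',sc, proj(p,[sc+.013*Rb[:,2]]))
k=9; f=p['frame'][:,:,::-1]; x0,y0,x1,y1=212,135,298,195
im=cv2.resize(f[y0:y1,x0:x1],None,fx=k,fy=k,interpolation=cv2.INTER_CUBIC)
def dr(X,c=(0,0,255)): cv2.polylines(im,[np.round(((proj(p,X)-[x0,y0]+.5)*k-.5)*16).astype(int)],True,c,1,shift=4)
L=lambda a:np.array(a)@Rb.T+sc
dr(L([[.007*np.cos(t),.007*np.sin(t),.013] for t in np.linspace(0,6.28,40)]))
dr(L([[-.06,-.07,.046],[.056,-.07,.046],[.056,.07,.046],[-.06,.07,.046]]))
cv2.imwrite('pics/scr.png',im)
E
python3 -m inch '[[[0,0.02,0.03],[0.6,0.01,-0.01],0],[[0,0.02,0.03],[0.6,0.01,-0.01],0],[[0,0.02,0.03],[0.6,0.01,-0.01],0],[[0,0.02,0.03],[0.6,0.01,-0.01],0],[[0,0,0],[0,0,0],0]]'
```

```text
screw [0.61798919 0.00802743 0.08346616] [[254.77944761 167.98832461]]
time: 7.25
position: [0.3794, 0.3089, 0.0567]
tool_rot: [-0.356, -0.61, -0.356, 0.613]
wrist_force: [-0.2, 0.7, -0.4]
gripper_width: 0.502
```

View pics/scr.png

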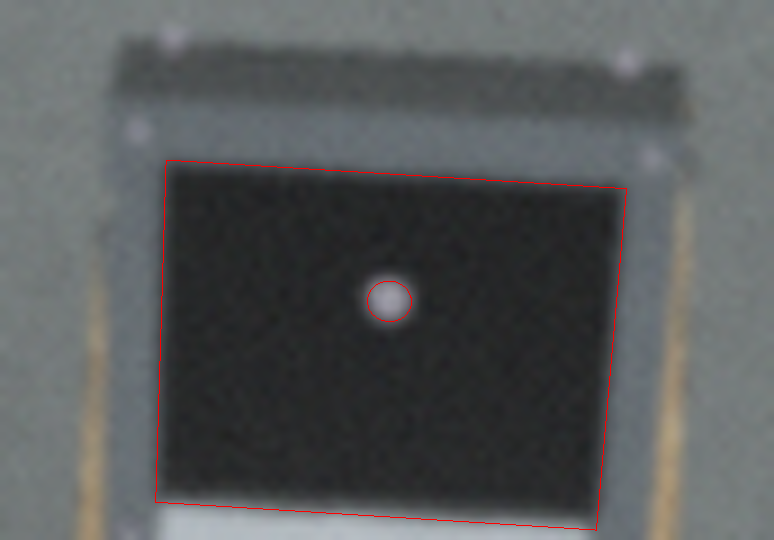

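Run:
```python
from go import *
Rp=Rplate(PL['yaw']); B=PL['t']+Rp@[-.029,0,.008]
plan(B,toolR(Rp,-1),3)
```

```text
t 7.25 pos [0.3794 0.3089 0.0567] dist mm 48.8 ang 0.3
[[0.01, 0.02, 0.01], [0.41, 0.01, -0.02]]
[[0.01, 0.02, 0.01], [0.41, 0.01, -0.02]]
[[0.01, 0.02, 0.01], [0.41, 0.01, -0.02]]
```

```bash
python3 -m inch '[[[0,0.02,0],[0.4,0.01,-0.02],0],[[0,0.02,0],[0.4,0.01,-0.02],0],[[0,0.02,0],[0.38,0.01,-0.02],0],[[0,0,0],[0,0,0],0]]'
python3 - <<'E'
from go import *
Rp=Rplate(PL['yaw']); B=PL['t']+Rp@[-.029,0,.008]
plan(B,toolR(Rp,-1),1)
E
```

```text
time: 7.65
position: [0.3835, 0.3119, 0.0116]
tool_rot: [0.355, 0.612, 0.357, -0.61]
wrist_force: [-0.5, -0.3, 0.3]
gripper_width: 0.499
t 7.65 pos [0.3835 0.3119 0.0116] dist mm 4.4 ang 0.3
[[0.03, -0.07, 0.0], [0.09, -0.03, 0.05]]
```

```bash
python3 -m inch '[[[0,0,0],[0.09,-0.02,0.02],0],[[0,0,0],[0,0,0],-1],[[0,0,0],[0,0,0],-1],[[0,0,0],[0,0,0],-1],[[0,0,0],[0,0,0],-1]]' 30
python3 -m inch '[[[0,0,0],[0,0,0],-1],[[0,0,0],[0,0,0],-1],[[0,0,0],[0,0,0],-1]]'
python3 - <<'E'
from go import *
Rp=Rplate(PL['yaw'])
print(status.observe()['wrist_force'])
for i in range(1):
    s,p,r=cur(); print('tcp in plate',((p-PL['t'])@Rp*1e3).round(1)); print((Rp.T@r.as_matrix()).round(3))
E
```

```text
time: 8.15
position: [0.3831, 0.3127, 0.0088]
tool_rot: [0.355, 0.613, 0.357, -0.609]
wrist_force: [0.4, 0.6, -0.2]
gripper_width: 0.2
time: 8.45
position: [0.3826, 0.3124, 0.0087]
tool_rot: [0.355, 0.613, 0.357, -0.609]
wrist_force: [-1.1, -0.7, 4.7]
gripper_width: 0.128
[-1.13378474 -0.70901257  4.66030612]
tcp in plate [-28.6   2.    8.7]
[[ 0.     1.     0.002]
 [ 0.006  0.002 -1.   ]
 [-1.     0.    -0.006]]
```

```bash
python3 -m inch '[[[0,0,0],[-0.5,0,0],-1],[[0,0,0],[-1,0,0],-1],[[0,0,0],[-1,0,0],-1],[[0,0,0],[-1,0,0],-1],[[0,0,0],[-1,0,0],-1]]'
python3 - <<'E'
from go import *
sc=np.array([.6180,.0080,.0835])
plan(sc+Rb@[-.0206,0,.0885+.04],toolR(Rb,-1),15)
E
```

```text
time: 8.95
position: [0.3819, 0.3115, 0.1897]
tool_rot: [0.355, 0.613, 0.357, -0.609]
wrist_force: [0.6, -0.2, -1.5]
gripper_width: 0.124
t 8.95 pos [0.3819 0.3115 0.1897] dist mm 332.8 ang 43.7
[[-0.43, 0.13, 0.57], [0.02, 0.46, 0.31]]
[[-0.43, 0.13, 0.57], [0.03, 0.45, 0.33]]
[[-0.43, 0.13, 0.57], [0.05, 0.43, 0.34]]
[[-0.43, 0.13, 0.57], [0.06, 0.42, 0.35]]
[[-0.43, 0.13, 0.57], [0.08, 0.41, 0.37]]
[[-0.43, 0.13, 0.57], [0.09, 0.39, 0.38]]
[[-0.43, 0.13, 0.57], [0.1, 0.38, 0.39]]
[[-0.43, 0.13, 0.57], [0.11, 0.36, 0.41]]
[[-0.43, 0.13, 0.57], [0.12, 0.34, 0.42]]
[[-0.43, 0.13, 0.57], [0.13, 0.33, 0.43]]
[[-0.43, 0.13, 0.57], [0.14, 0.31, 0.44]]
[[-0.43, 0.13, 0.57], [0.15, 0.29, 0.45]]
[[-0.43, 0.13, 0.57], [0.15, 0.27, 0.46]]
[[-0.43, 0.13, 0.57], [0.16, 0.25, 0.47]]
[[-0.43, 0.13, 0.57], [0.17, 0.23, 0.48]]
```

```bash
python3 -m inch '[[[-0.43,0.13,0.57],[0.02,0.46,0.31],-1],[[-0.43,0.13,0.57],[0.03,0.45,0.33],-1],[[-0.43,0.13,0.57],[0.05,0.43,0.34],-1],[[-0.43,0.13,0.57],[0.06,0.42,0.35],-1],[[-0.43,0.13,0.57],[0.08,0.41,0.37],-1]]'
python3 -m inch '[[[-0.43,0.13,0.57],[0.09,0.39,0.38],-1],[[-0.43,0.13,0.57],[0.1,0.38,0.39],-1],[[-0.43,0.13,0.57],[0.11,0.36,0.41],-1],[[-0.43,0.13,0.57],[0.12,0.34,0.42],-1],[[-0.43,0.13,0.57],[0.13,0.33,0.43],-1]]'
python3 -m inch '[[[-0.43,0.13,0.57],[0.14,0.31,0.44],-1],[[-0.43,0.13,0.57],[0.15,0.29,0.45],-1],[[-0.43,0.13,0.57],[0.15,0.27,0.46],-1],[[-0.43,0.13,0.57],[0.16,0.25,0.47],-1],[[-0.43,0.13,0.57],[0.17,0.23,0.48],-1]]'
python3 -m inch '[[[0,0,0],[0,0,0],-1],[[0,0,0],[0,0,0],-1]]'
python3 - <<'E'
from go import *
from h import *
import pickle
sc=np.array([.6180,.0080,.0835])
for n in('side','top'):
    p=snap(n,n+'4.png'); pickle.dump(p,open(n+'4.pkl','wb'))
    s,q,r=cur(); print('tcp in box',((q-sc)@Rb*1e3).round(1),np.degrees((R.from_matrix(toolR(Rb,-1)).inv()*r).as_rotvec()).round(2))
plan(sc+Rb@[-.0206,0,.0885],toolR(Rb,-1),2)
E
python3 m.py pics/m4.png pics/top4.png pics/side4.png
```

```text
time: 9.45
position: [0.4311, 0.2114, 0.1839]
tool_rot: [0.451, 0.631, 0.347, -0.528]
wrist_force: [-0.0, 0.3, -0.9]
gripper_width: 0.124
time: 9.95
position: [0.4789, 0.1115, 0.1796]
tool_rot: [0.539, 0.638, 0.331, -0.439]
wrist_force: [-0.3, -0.3, -1.6]
gripper_width: 0.123
time: 10.45
position: [0.5273, 0.0114, 0.1755]
tool_rot: [0.619, 0.635, 0.31, -0.342]
wrist_force: [-0.2, 0.5, -0.9]
gripper_width: 0.123
time: 10.65
position: [0.5269, 0.0117, 0.1752]
tool_rot: [0.617, 0.636, 0.31, -0.344]
wrist_force: [0.3, -0.3, -0.2]
gripper_width: 0.122
tcp in box [-2.170e+01 -1.000e-01  1.276e+02] [ 0.28 -0.07 -0.12]
tcp in box [-21.4   0.3 127.7] [ 0.21 -0.05 -0.08]
t 10.75 pos [0.5274 0.0127 0.1758] dist mm 39.2 ang 0.2
[[-0.03, 0.01, 0.01], [0.49, 0.01, 0.0]]
[[-0.03, 0.01, 0.01], [0.49, 0.01, 0.0]]
```

View pics/m4.png

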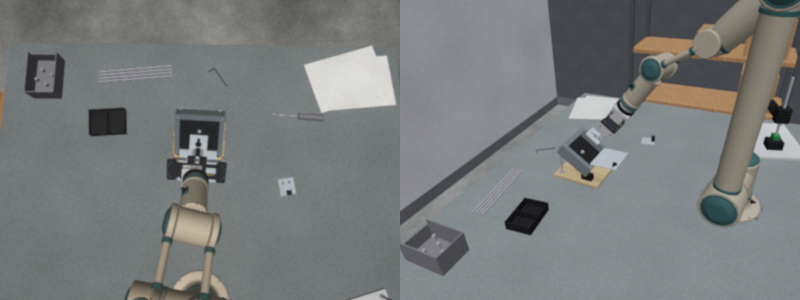

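Now check the held plate against the model in the top view (plate and screw in the same picture).

```bash
cat > chk.py <<'E'
from go import *
from fit import *
import sys
sc=np.array([.6180,.0080,.0835])
def ov(n,tag,tcp,rot,tcpL=np.array([-.0286,0,.0085]),out='ov.png',hw=40,k=9):
    p=pickle.load(open(f'{n}{tag}.pkl','rb')); f=p['frame'][:,:,::-1]
    Rp=rot@toolR(np.eye(3),-1).T; t=tcp-Rp@tcpL
    c=proj(p,[t])[0].astype(int); x0,y0=c-[hw,hw*3//4]; x1,y1=c+[hw,hw*3//4]
    im=cv2.resize(f[y0:y1,x0:x1],None,fx=k,fy=k,interpolation=cv2.INTER_CUBIC)
    for q,v in plate_polys(p,t,Rp): cv2.polylines(im,[np.round(((q-[x0,y0]+.5)*k-.5)*16).astype(int)],True,(0,0,255),1,shift=4)
    h=proj(p,np.array([[.007*np.cos(a),.007*np.sin(a),.013] for a in np.linspace(0,6.28,40)])@Rb.T+sc)
    cv2.polylines(im,[np.round(((h-[x0,y0]+.5)*k-.5)*16).astype(int)],True,(0,255,0),1,shift=4)
    cv2.imwrite('pics/'+out,im)
E
python3 - <<'E'
from chk import *
s,q,r=cur()
for n in('top','side'): ov(n,'4',sc+Rb@[-.0215,.0001,.1277],toolR(Rb,-1),out=n+'4o.png')
E
python3 m.py pics/m4o.png pics/top4o.png pics/side4o.png
```

```text
(no output)
```

View pics/m4o.png

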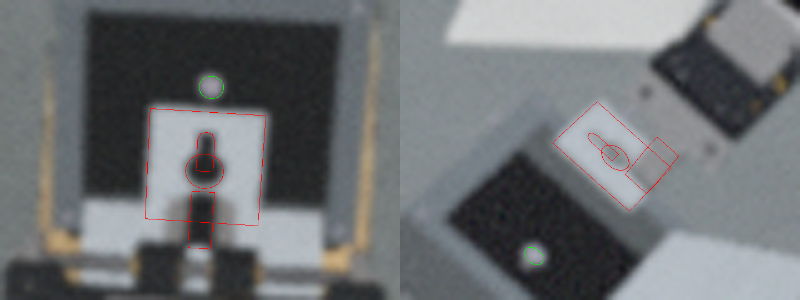

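```bash
cat >> chk.py <<'E'
from scipy.optimize import minimize
def fitp(ns,tag,x0,z,yaw0=0.0,xmin=-.014):
    # x0: plate origin (x,y) in box/screw frame at height z; fits x,y,yaw using top part of plate only
    ps=[pickle.load(open(f'{n}{tag}.pkl','rb')) for n in ns]
    ws=[]
    for p in ps:
        Q=proj(p,(np.array([[xmin,-.034,.004],[.030,-.034,.004],[.030,.034,.004],[xmin,.034,.004]])+[x0[0],x0[1],z])@Rb.T+sc)
        a=np.floor(Q.min(0)).astype(int)-1; b=np.ceil(Q.max(0)).astype(int)+2
        W=mask([(Q,200)],a[0],a[1],*(b-a))>100
        ws.append((a,b,W))
    def f(x):
        Rp=Rb@Rplate(x[2]); t=sc+Rb@np.array([x[0],x[1],z]); s=0
        for p,(a,b,W) in zip(ps,ws):
            m=mask(plate_polys(p,t,Rp)[:3],a[0],a[1],*(b-a)); g=p['frame'][a[1]:b[1],a[0]:b[0]].astype(np.float32).mean(2)
            # levels: bg(0)->free, plate(200), hole(100) -> free
            pl=np.clip(m,0,200); A=np.c_[m[W],np.ones(W.sum())]
            m2=mask([(q,0 if i else 200) for i,(q,v) in enumerate(plate_polys(p,t,Rp)[:3])],a[0],a[1],*(b-a))
            A=np.c_[m2[W],np.ones(W.sum())]
            c=np.linalg.lstsq(A,g[W],rcond=None)[0]; s+=((A@c-g[W])**2).mean()
        return s
    x=np.array([*x0,yaw0]); st=np.array([.003,.003,.05])
    for i in range(2):
        r=minimize(f,x,method='Nelder-Mead',options=dict(initial_simplex=np.vstack([x,x+np.diag(st)]),xatol=1e-5)); x=r.x
    return (x*[1e3,1e3,57.3]).round(2),round(r.fun,1)
E
python3 - <<'E'
from chk import *
x0=[-.0215+.0286,.0001]
for z in(.116,.119,.122): print(z,fitp(['top'],'4',x0,z),fitp(['side'],'4',x0,z),fitp(['top','side'],'4',x0,z))
E
```

```text
0.116 (array([ 6.98, -0.18, -0.78]), np.float64(31.9)) (array([ 8.05, -5.83,  0.11]), np.float64(46.6)) (array([ 7.08, -0.59,  0.02]), np.float64(336.5))
0.119 (array([ 8.3 , -0.19, -0.85]), np.float64(30.8)) (array([ 7.55, -2.59, -0.46]), np.float64(23.1)) (array([ 8.3 , -0.42, -0.14]), np.float64(103.3))
0.122 (array([ 9.64, -0.16, -0.24]), np.float64(30.1)) (array([6.82, 0.96, 0.53]), np.float64(17.6)) (array([ 9.52, -0.1 , -0.4 ]), np.float64(88.7))
```

```bash
python3 -m inch '[[[0,0,0],[0.6,0,0],-1],[[0,0,0],[0.6,0,0],-1],[[0,0,0],[0.6,0,0],-1],[[0,0,0],[0.5,0,0],-1],[[0,0,0],[0.1,0,0],-1]]'
python3 -m inch '[[[0,0,0],[0,0,0],-1],[[0,0,0],[0,0,0],-1]]'
python3 - <<'E'
from chk import *
from h import *
for n in('side','top'):
    p=snap(n,n+'5.png'); pickle.dump(p,open(n+'5.pkl','wb'))
    s,q,r=cur(); print('tcp in box',((q-sc)@Rb*1e3).round(1),np.degrees((R.from_matrix(toolR(Rb,-1)).inv()*r).as_rotvec()).round(2),s['wrist_force'].round(1))
tc=(q-sc)@Rb; z=tc[2]-.008; x0=[tc[0]+.030,tc[1]]
for dz in(-.002,0,.002): print(z+dz,fitp(['top'],'5',x0,z+dz),fitp(['side'],'5',x0,z+dz))
for n in('top','side'): ov(n,'5',q,r.as_matrix(),np.array([-.030,0,.008]),out=n+'5o.png')
E
python3 m.py pics/m5o.png pics/top5o.png pics/side5o.png
```

```text
time: 11.25
position: [0.5826, 0.0108, 0.0953]
tool_rot: [0.617, 0.635, 0.312, -0.343]
wrist_force: [-0.7, -0.1, -0.1]
gripper_width: 0.126
time: 11.45
position: [0.5825, 0.01, 0.0979]
tool_rot: [0.618, 0.636, 0.31, -0.342]
wrist_force: [0.7, -0.4, -0.6]
gripper_width: 0.127
tcp in box [-20.6   0.1  32.4] [ 0.17 -0.05  0.04] [ 0.5 -1.1 -1. ]
tcp in box [-20.6  -0.1  32.5] [ 0.18 -0.06  0.05] [0.4 0.9 0.7]
0.022493472391659317 (array([ 7.71,  0.25, -0.12]), np.float64(273.1)) (array([ 8.23, -2.25, -0.83]), np.float64(131.3))
0.02449347239165932 (array([ 8.64,  0.02, -0.4 ]), np.float64(266.4)) (array([ 7.76, -0.31, -1.19]), np.float64(143.1))
0.02649347239165932 (array([ 9.62,  0.07, -0.66]), np.float64(260.6)) (array([ 7.9 ,  2.07, -0.95]), np.float64(146.9))
```

View pics/m5o.png

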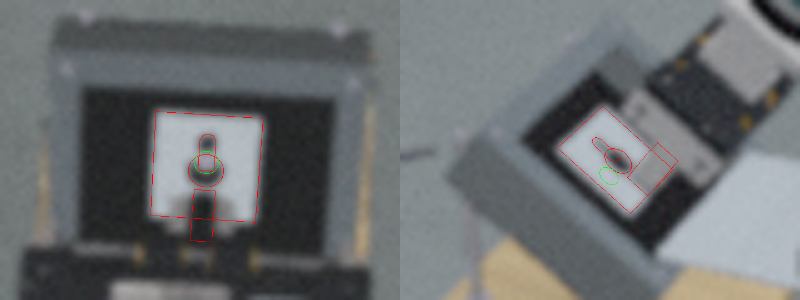

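```bash
python3 -m inch '[[[0,0,0],[0.15,0,0],-1],[[0,0,0],[0.15,0,0],-1],[[0,0,0],[0.1,0,0],-1],[[0,0,0],[0,0,0],-1]]'
python3 -c "
from chk import *
s,q,r=cur(); print('tcp in box',((q-sc)@Rb*1e3).round(1),(s['wrist_force']@Rb).round(1))"
python3 -m inch '[[[0,0,0],[0.08,0,0],-1],[[0,0,0],[0.06,0,0],-1],[[0,0,0],[0,0,0],-1]]'
python3 -c "
from chk import *
s,q,r=cur(); print('tcp in box',((q-sc)@Rb*1e3).round(1),(s['wrist_force']@Rb).round(1))"
```

```text
time: 11.95
position: [0.5916, 0.0087, 0.0833]
tool_rot: [0.618, 0.636, 0.31, -0.343]
wrist_force: [-0.2, -0.2, -0.5]
gripper_width: 0.126
tcp in box [-21.7  -0.6  15. ] [-0.5 -0.2 -0.3]
time: 12.25
position: [0.5948, 0.0087, 0.0791]
tool_rot: [0.618, 0.636, 0.31, -0.343]
wrist_force: [-1.5, 0.0, -0.1]
gripper_width: 0.123
tcp in box [-21.5  -0.5   9.7] [-1.3 -0.   0.8]
```

```bash
python3 -m inch '[[[0,0,0],[0.03,0,0],-1],[[0,0,0],[0,0,0],-1]]'
python3 -m inch '[[[0,0,0],[0.03,0,0],-1],[[0,0,0],[0,0,0],-1]]'
python3 -c "
from chk import *
s,q,r=cur(); print('tcp in box',((q-sc)@Rb*1e3).round(1),(s['wrist_force']@Rb).round(1))"
```

```text
time: 12.45
position: [0.5955, 0.0087, 0.0785]
tool_rot: [0.618, 0.636, 0.31, -0.343]
wrist_force: [-0.4, -0.4, 0.5]
gripper_width: 0.128
time: 12.65
position: [0.5958, 0.0085, 0.0783]
tool_rot: [0.618, 0.636, 0.31, -0.343]
wrist_force: [-6.4, -1.3, 7.6]
gripper_width: 0.126
tcp in box [-21.2  -0.5   8.5] [-0.8 -1.6  9.9]
```

```bash
python3 -m inch '[[[0,0,0],[-0.015,0,0],-1],[[0,0,0],[0,-0.1,0],-1],[[0,0,0],[0,-0.1,0],-1],[[0,0,0],[0,-0.1,0],-1],[[0,0,0],[0,0,0],-1]]'
python3 -c "
from chk import *
s,q,r=cur(); print('tcp in box',((q-sc)@Rb*1e3).round(1),(s['wrist_force']@Rb).round(1))"
python3 -m inch '[[[0,0,0],[0,-0.07,0],-1],[[0,0,0],[0,-0.05,0],-1],[[0,0,0],[0,0,0],-1]]'
python3 -c "
from chk import *
s,q,r=cur(); print('tcp in box',((q-sc)@Rb*1e3).round(1),(s['wrist_force']@Rb).round(1))"
```

```text
time: 13.15
position: [0.5857, 0.009, 0.0717]
tool_rot: [0.617, 0.636, 0.311, -0.343]
wrist_force: [-0.1, 0.7, -1.2]
gripper_width: 0.126
tcp in box [-33.3  -0.5   8.8] [-0.9  0.7 -0.9]
time: 13.45
position: [0.5822, 0.0088, 0.0706]
tool_rot: [0.617, 0.636, 0.312, -0.344]
wrist_force: [0.4, 0.7, 0.1]
gripper_width: 0.127
tcp in box [-36.7  -1.    9.9] [ 0.4  0.7 -0.1]
```

```bash
python3 -m inch '[[[0,0,0],[0.02,-0.04,0],-1],[[0,0,0],[0,-0.03,0],-1],[[0,0,0],[0,0,0],-1]]'
python3 -c "
from chk import *
s,q,r=cur(); print('tcp in box',((q-sc)@Rb*1e3).round(1),(s['wrist_force']@Rb).round(1))"
python3 -m inch '[[[0,0,0],[0,-0.03,0],-1],[[0,0,0],[0,0,0],-1]]'
python3 -c "
from chk import *
s,q,r=cur(); print('tcp in box',((q-sc)@Rb*1e3).round(1),(s['wrist_force']@Rb).round(1))"
```

```text
time: 13.75
position: [0.5807, 0.0085, 0.0696]
tool_rot: [0.616, 0.635, 0.313, -0.344]
wrist_force: [-0.2, 0.0, -1.1]
gripper_width: 0.124
tcp in box [-38.5  -1.3  10. ] [-0.8  0.  -0.8]
time: 13.95
position: [0.5799, 0.0085, 0.0694]
tool_rot: [0.616, 0.635, 0.313, -0.344]
wrist_force: [1.0, 0.7, 0.4]
gripper_width: 0.124
tcp in box [-39.3  -1.4  10.3] [ 1.   0.8 -0.2]
```

```bash
python3 -m inch '[[[0,0,0],[0.03,-0.03,-0.02],-1],[[0,0,0],[0,0,0],-1]]'
python3 -c "
from chk import *
s,q,r=cur(); print('tcp in box',((q-sc)@Rb*1e3).round(1),(s['wrist_force']@Rb).round(1),np.degrees((R.from_matrix(toolR(Rb,-1)).inv()*r).as_rotvec()).round(2))"
python3 -m inch '[[[0,0,0],[0.02,-0.03,0],-1],[[0,0,0],[0,0,0],-1]]'
python3 - <<'E'
from chk import *
from h import *
s,q,r=cur(); print('tcp in box',((q-sc)@Rb*1e3).round(1),(s['wrist_force']@Rb).round(1),np.degrees((R.from_matrix(toolR(Rb,-1)).inv()*r).as_rotvec()).round(2),s['qpos'].round(3))
for n in('side','top'):
    p=snap(n,n+'6.png'); pickle.dump(p,open(n+'6.pkl','wb'))
for n in('top','side'): ov(n,'6',q,r.as_matrix(),np.array([-.030,0,.008]),out=n+'6o.png')
E
python3 m.py pics/m6o.png pics/top6o.png pics/side6o.png
```

```text
time: 14.15
position: [0.5796, 0.009, 0.0684]
tool_rot: [0.616, 0.635, 0.314, -0.344]
wrist_force: [-0.7, -0.6, -1.6]
gripper_width: 0.128
tcp in box [-40.2  -0.9   9.7] [-1.4 -0.7 -0.9] [ 0.22  0.16 -0.49]
time: 14.35
position: [0.5795, 0.0087, 0.068]
tool_rot: [0.616, 0.635, 0.314, -0.344]
wrist_force: [0.3, 0.8, -0.9]
gripper_width: 0.127
tcp in box [-40.5  -1.2   9.4] [-0.3  0.9 -0.9] [ 0.23  0.18 -0.51] [-0.143  0.209  2.242  0.558  0.107  0.941]
```

View pics/m6o.png

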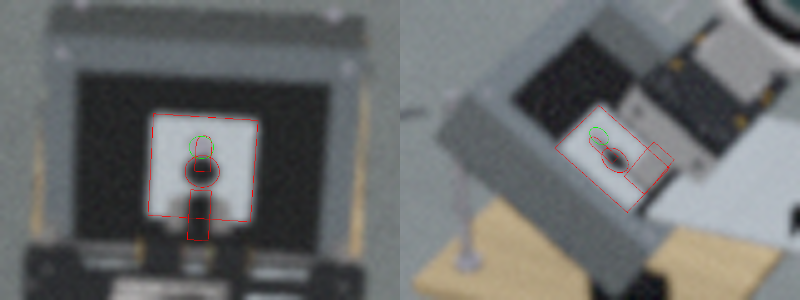

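```bash
python3 -m inch '[[[0,0,0],[0,0,0],-0.55],[[0,0,0],[0,0,0],-0.55],[[0,0,0],[0,0,0],-0.55]]'
python3 - <<'E'
from chk import *
from h import *
for n in('side','top'):
    p=snap(n,n+'7.png'); pickle.dump(p,open(n+'7.pkl','wb'))
s,q,r=cur(); tc=(q-sc)@Rb; print('tcp in box',(tc*1e3).round(1),s['qpos'].round(3),s['gripper_width'])
for t in('6','7'):
  for n in ('top','side'): print(t,n,fitp([n],t,[-.0105,-.001],0.))
E
```

```text
time: 14.75
position: [0.5793, 0.0088, 0.0679]
tool_rot: [0.616, 0.635, 0.314, -0.344]
wrist_force: [0.1, -0.6, 0.5]
gripper_width: 0.221
tcp in box [-40.7  -1.1   9.4] [-0.143  0.209  2.242  0.558  0.107  0.941] 0.22490790447460324
6 top (array([-11.78,  -1.08,   0.77]), np.float64(179.7))
6 side (array([-11.6 ,  -3.61,   1.07]), np.float64(129.7))
7 top (array([-11.45,  -1.15,   0.21]), np.float64(179.7))
7 side (array([-11.59,  -2.92,   0.45]), np.float64(131.2))
```

Run:
```python
from chk import *
Rt=toolR(Rb,-1)@R.from_euler('z',-12,degrees=True).as_matrix()
plan(sc+Rb@[-.0435,-.0008,.011],Rt,4)
```

```text
t 14.85 pos [0.5793 0.0088 0.0679] dist mm 3.2 ang 11.5
[[-0.01, -0.01, -0.72], [-0.01, -0.02, -0.0]]
[[-0.01, -0.01, -0.72], [-0.01, -0.02, -0.0]]
[[-0.01, -0.01, -0.72], [-0.01, -0.02, -0.0]]
[[-0.01, -0.01, -0.72], [-0.01, -0.02, -0.0]]
```

```bash
python3 -m inch '[[[0,0,-0.72],[-0.02,-0.02,0],-0.55],[[0,0,-0.72],[-0.01,-0.02,0],-0.55],[[0,0,-0.72],[-0.01,-0.02,0],-0.55],[[0,0,-0.72],[-0.01,-0.02,0],-0.55],[[0,0,0],[0,0,0],-0.55]]'
python3 -c "
from chk import *
s,q,r=cur(); print('tcp in box',((q-sc)@Rb*1e3).round(1),(s['wrist_force']@Rb).round(1),np.degrees((R.from_matrix(toolR(Rb,-1)).inv()*r).as_rotvec()).round(2),s['qpos'].round(3))"
```

```text
time: 15.35
position: [0.5789, 0.0104, 0.0693]
tool_rot: [0.581, 0.604, 0.373, -0.398]
wrist_force: [-0.1, 0.1, -0.4]
gripper_width: 0.222
tcp in box [-40.2   0.5  10.9] [-0.3  0.1 -0.3] [  0.13   0.46 -11.06] [-0.13   0.224  2.072  0.098  0.431  1.409]
```

```bash
python3 -m inch '[[[0,0,0],[0.01,-0.07,0],-0.55],[[0,0,0],[0,0,0],-0.55],[[0,0,0],[0,0,0],-1],[[0,0,0],[0,0,0],-1],[[0,0,0],[0,0,0],-1]]' 15
python3 -c "
from chk import *
s,q,r=cur(); print('tcp in box',((q-sc)@Rb*1e3).round(1),(s['wrist_force']@Rb).round(1),s['gripper_width'])"
python3 -m inch '[[[0,0,0],[0.01,-0.03,0],-1],[[0,0,0],[0,0,0],-1]]'
python3 -c "
from chk import *
s,q,r=cur(); print('tcp in box',((q-sc)@Rb*1e3).round(1),(s['wrist_force']@Rb).round(1),s['gripper_width'])"
```

```text
time: 15.85
position: [0.573, 0.0111, 0.066]
tool_rot: [0.58, 0.603, 0.375, -0.399]
wrist_force: [-0.9, -0.5, -0.1]
gripper_width: 0.124
tcp in box [-47.    0.9  11.5] [-0.7 -0.5  0.4] 0.12365213929970832
time: 16.05
position: [0.573, 0.0111, 0.0659]
tool_rot: [0.58, 0.604, 0.374, -0.398]
wrist_force: [-3.3, 0.1, 3.6]
gripper_width: 0.126
tcp in box [-47.    0.9  11.5] [-0.6 -0.   4.9] 0.12560249241633192
```

```bash
python3 -m inch '[[[0,0,0],[-0.01,-0.04,0.01],-1],[[0,0,0],[0,0,0],-1]]'
python3 -c "
from chk import *
s,q,r=cur(); print('tcp in box',((q-sc)@Rb*1e3).round(1),(s['wrist_force']@Rb).round(1),s['gripper_width'],s['qpos'].round(3))"
python3 -m inch '[[[0,0,0],[-0.01,-0.04,0],-1],[[0,0,0],[0,0,0],-1]]'
python3 - <<'E'
from chk import *
from h import *
s,q,r=cur(); print('tcp in box',((q-sc)@Rb*1e3).round(1),(s['wrist_force']@Rb).round(1),s['gripper_width'])
for n in('side','top'):
    p=snap(n,n+'8.png'); pickle.dump(p,open(n+'8.pkl','wb'))
for n in ('top','side'): print(n,fitp([n],'8',[-.0115,0],0.)); ov(n,'8',sc+Rb@[-.0415,0,.008],toolR(Rb,-1),np.array([-.030,0,.008]),out=n+'8o.png')
E
python3 m.py pics/m8o.png pics/top8o.png pics/side8o.png
```

```text
time: 16.25
position: [0.5725, 0.0105, 0.0659]
tool_rot: [0.581, 0.604, 0.373, -0.398]
wrist_force: [1.7, 0.9, 0.5]
gripper_width: 0.123
tcp in box [-47.5   0.3  11.8] [ 1.7  1.  -0.6] 0.12251045595587788 [-0.132  0.222  2.088  0.103  0.419  1.402]
time: 16.45
position: [0.5719, 0.0103, 0.0663]
tool_rot: [0.581, 0.604, 0.372, -0.398]
wrist_force: [3.9, 0.1, 2.7]
gripper_width: 0.132
tcp in box [-47.7   0.1  12.4] [4.7 0.3 0. ] 0.13154649946493804
top (array([-12.32,   0.44,  -0.6 ]), np.float64(161.7))
side (array([-11.81,  -2.66,   0.07]), np.float64(138.5))
```

View pics/m8o.png

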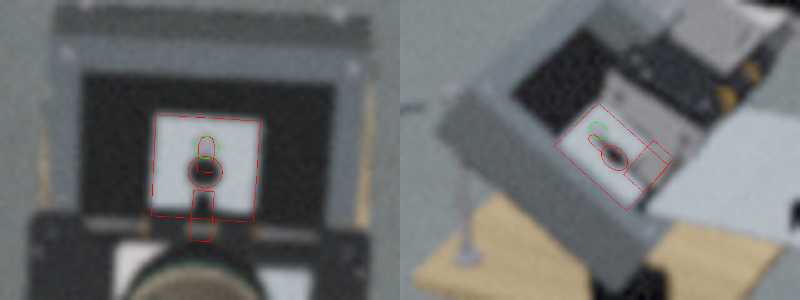

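```bash
python3 -m inch '[[[0,0,0],[0,-0.04,0],-1],[[0,0,0],[0,0,0],-1]]'
python3 -c "
from chk import *
s,q,r=cur(); print('tcp in box',((q-sc)@Rb*1e3).round(1),(s['wrist_force']@Rb).round(1),s['gripper_width'])"
```

```text
time: 16.75
position: [0.5716, 0.0103, 0.0663]
tool_rot: [0.582, 0.605, 0.372, -0.397]
wrist_force: [8.1, 0.1, 0.9]
gripper_width: 0.127
tcp in box [-47.9  -0.   12.6] [ 7.1  0.5 -3.9] 0.12729871755420966
```

```bash
python3 -m inch '[[[0,0,0],[0,0,0],-0.5],[[0,0,0],[0,0,0],-0.5],[[0,0,0],[0,0,0],-0.5],[[0,0,0],[0,0,0],-0.5]]'
python3 -m inch '[[[0,0,0],[-0.2,0,0],-0.5],[[0,0,0],[-0.4,0,0],-0.5],[[0,0,0],[-0.8,0,0],-0.5],[[0,0,0],[-1,0,0],-0.5],[[0,0,0],[-1,0,0],-0.5]]'
python3 -m inch '[[[0,0,0],[-1,0,-0.9],-0.5],[[0,0,0],[-0.7,0,-0.9],-0.5],[[0,0,0],[0,-0.3,-0.9],-0.5],[[0,0,0],[0,-0.3,-0.9],-0.5],[[0,0,0],[0,-0.3,-0.9],-0.5]]'
python3 - <<'E'
from chk import *
from h import *
s,q,r=cur(); print(q,s['qpos'].round(3))
for n in('side','top'):
    p=snap(n,n+'9.png'); pickle.dump(p,open(n+'9.pkl','wb'))
for n in ('top','side'): print(n,fitp([n],'9',[-.0115,0],0.)); ov(n,'9',sc+Rb@[-.0415,0,.008],toolR(Rb,-1),np.array([-.030,0,.008]),out=n+'9o.png')
E
python3 m.py pics/m9o.png pics/top9o.png pics/side9o.png
python3 m.py pics/m9.png pics/top9.png pics/side9.png
```

```text
time: 17.15
position: [0.567, 0.011, 0.0636]
tool_rot: [0.58, 0.603, 0.375, -0.399]
wrist_force: [0.3, -0.1, -0.6]
gripper_width: 0.248
time: 17.65
position: [0.512, 0.0125, 0.19]
tool_rot: [0.58, 0.603, 0.374, -0.399]
wrist_force: [1.1, -0.3, 0.2]
gripper_width: 0.247
time: 18.15
position: [0.4617, 0.193, 0.2366]
tool_rot: [0.58, 0.604, 0.373, -0.398]
wrist_force: [-0.1, 0.2, 0.3]
gripper_width: 0.25
[0.46171151 0.19303116 0.23657726] [ 0.383 -0.053  1.897 -0.203  0.922  2.096]
top (array([-11.86,   0.18,  -0.72]), np.float64(162.8))
side (array([-11.66,  -2.38,  -0.35]), np.float64(122.0))
```

View pics/m9o.png

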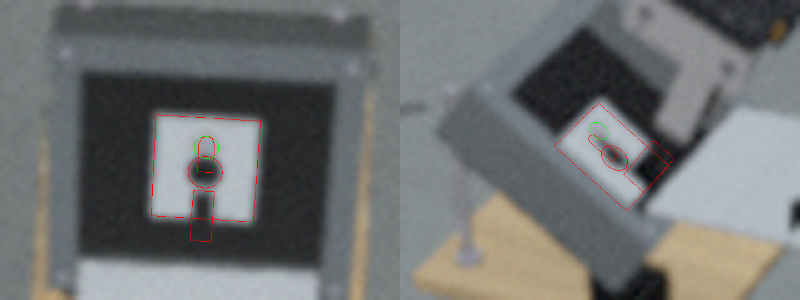

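View pics/m9.png

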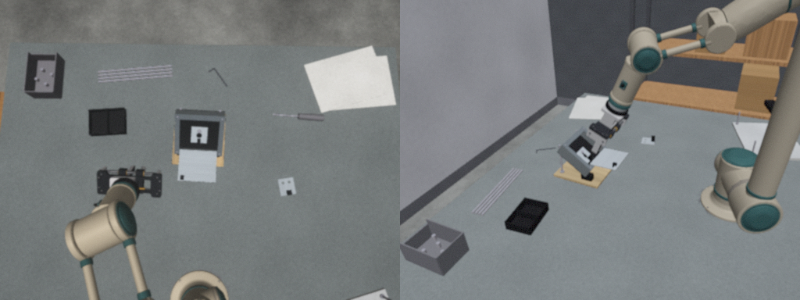

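Run:
```python
from h import *
s=status.observe(); print(s['time'],s['wrist_force'].round(1)); print(job_done())
```

```text
18.25 [-0.7 -0.2 -0.3]
the job is handed in; nothing more can be done
None
```

The keyhole bracket is hung on the screw, the door is open and the job is handed in at about 18 s of the 58 s allowed. I saw no failed check on the outcome, but joint 5 sat at its range limit during one move.

- **Door:** I pressed its upper edge about 10 mm in (2–3 N), then drew the finger back. The next pictures show it swung fully open.
- **Bracket:** I gripped it by the block and put the keyhole over the screw head. It touched the back wall at about 10 N and slid down the slope.
- **Joint limit:** Near the end of the slide the arm stopped following because joint 5 read 0.107, against the stated lower limit of 0.11. I released the block, re-gripped it tilted about 11 degrees, and pushed on to a firm stop. Force rose to about 7 N while the bracket hardly moved.
- **Release:** I let go and withdrew the arm clear. The wrist force then read about zero.

**Last checks:** After release, the picture fit puts the bracket 11.9 mm (top camera) and 11.7 mm (side camera) below the screw, against a nominal 11.5 mm when home. It is within 1 degree of straight.

**Disagreement:** The side camera's sideways reading was 2.4 mm off, while the top camera showed 0.2 mm. The side view is weak in that direction, because its sideways reading shifts with the assumed height, so I trusted the top view. The tray, the screwdriver and the other plate look unmoved in the pictures.

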